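Hold the hub collar on the spindle flat

ROBOT

A 7-joint arm with a two-finger parallel gripper is mounted at the origin on the work surface. World frame = base frame: x ahead of the robot, y to its left, z up, the work surface at z = 0. Lengths are in m, angles in rad, forces in N, time in s.
With the tool pointing down it reaches from about 0.4 to 0.9 m from the base axis. Payload 5.6 kg.
Tool frame: the origin (TCP) lies midway between the tips of the shut fingers; the grasp point (between the pads) lies 19 mm behind it; y points along the fingers, z is the direction in which the jaws open and shut, and the axes are right-handed (so a half turn about y gives the same grasp; the last joint's range is limited). The gripper opens to 92 mm and grips with 3 to 60 N. Pads are 20 mm wide; open, the fingers measure 128 mm over their backs; the gripper's body (75 mm by 189 mm) begins 69 mm behind the grasp point.
Start: joints at [-1.19, 0.468, -0.012, 1.603, 0.006, 1.071, -0.056], TCP at [0.267, 0.592, 0.215] pointing down, gripper open.
Joint ranges: [-2.53, 2.53], [-0.31, 2.02], [-1.57, 1.55], [0.28, 2.44], [-1.29, 4.43], [0.15, 1.84], [-2.92, 2.92]. Speed limits (rad/s): [2.57, 2.57, 3.14, 3.14, 3.14, 3.14, 3.14].

INTERFACE

Orientations are given as a 3x3 rotation matrix whose columns are the frame's x, y, z axes.
In Python, from station import env, effector, solver, viewer, workorder, search_frame, tip_of gives the robot as it stands. Calls block until the motion is done:
- env.reach(position, orientation): joint-space move of the TCP to a pose.
- env.movel(position, frame=None, rate=0.15): straight line of the TCP; frame=None keeps the orientation; rate is the mean speed in m/s.
- env.goto_joints(angles): joint-space move.
- effector.release() and effector.grasp(squeeze=None): open the fingers fully, or close them until they stop; squeeze is the grip in N (None keeps the last).
- env.pause(seconds).
- solver.inverse_kinematics(position, orientation): joint angles nearest the present ones, or None.
- env.sense(): the state.
- viewer.read_camera(name): name is "scene" or "top" or "wrist"; returns (picture, depth): 384x512x3 uint8, red, green, blue; 384x512 float32, m along the optical axis (not along the pixel's ray), 0 where there is no reading.
- viewer.camera_info(name): a dict with "intrinsics" (3x3 intrinsics, pixels), "eye" and "rotation" of the camera in the world; the wrist camera has in their place "T_tool_cam" (4x4, takes a point from camera to tool coordinates, whose origin is the TCP and whose axes are the tool frame's). Camera axes: x right, y up, looking along -z (the intrinsics and any distortion apply to the point x, -y, -z); pixel columns grow to the right and rows downward; lengths in m; the calibration is good to about 2 mm. The wrist camera is an equidistant fisheye: a pixel r from the principal point sees the ray r / f radians off the axis. A picture is of the moment at which its call begins: read the wrist's pose just before it. camera_info takes no time and is no camera call.
A pose or a line that the arm cannot do raises env.PlanningError and nothing moves.
- workorder.finish_job(): hands the job in, once; it reports no verdict.
Trained networks look in the newest picture that a camera, given by its name, has taken for a name from the list of things; names that differ only in an ending like _2 or _b are one class to them, and where a whole thing is asked for, a point or a joint stands for the part that bears it (a point fixed in the world has none). Each returns a list of dicts, best first, with "score" (0 to 1); they miss things now and then, are a little off and sometimes report something else, mostly with a low value. They report only what shows in the picture. A call takes as long as a camera call. They do not tell look-alikes from the thing itself.
- search_frame(camera, name): "at" ([x, y, z] in m, in world coordinates, good to about 4 mm: the middle of the surface that is visible of it).
- tip_of(camera, name): "at" ([x, y, z] in m, in world coordinates, good to about 4 mm: a listed point, or the origin of a listed thing).
The state is a dict: "t": time; "joint_positions": joint angles; "joint_velocities": joint speeds; "tau": joint torques, N m; "ee_pos": TCP position; "tcp_rot": TCP orientation; "wrist_force": force on the tool from outside, world axes, zero at the start; "moment": the same for the moment, N m; "gripper_width": finger opening in m.
Only numpy, scipy, OpenCV 4.12 (cv2) and the standard library are available. Lean on these libraries where they do the work, as an engineer would, in place of code of your own. Each camera call takes 0.05 s, during which the arm holds its last target. There are 200 camera calls.

TASK

Pinch the spindle of the green rotation unit across its yellow set-screw flat and turn it until the flat faces squarely along the red index line. Then pick up the blue collar, slide it down over the spindle with its brass set screw on that flat and pointing along the red line, and press it down so that the sprung plate below is fully home. Finish while still gripping the collar and holding it down there, ready for me to tighten the screw; leave the beaker, the specimen jar and the screwdriver alone.

Things in the scene. Friction and masses are not known exactly. Their poses are not given: they have to be found in the camera images.
- rig: Rotation unit, a fixed green housing 180 x 150 mm (x by y), grey deck 60 mm above the bench. Origin: centre of its underside, on the bench, directly below the upright spindle's axis; z up. Its x axis points along the red index line on the deck. White scale ticks lie on a 45 mm radius. A dark boss of radius 24 mm round the spindle rises 8 mm above the deck.
- spindle (a joint): Turn of the upright steel spindle, rad, counter-clockwise seen from above, range -1.7 to 1.7; 0 = the yellow flat faces exactly along the red index line. It turns with a little friction (about 0.04 N m) and stays where it is left. It starts turned well away to the positive side.
- spindle_top (a point): Centre of the spindle's upper end, on its axis, 120 mm above the bench. The spindle is D-shaped: 20 mm diameter with one flat 6 mm from the axis (16 mm across flat and back), the flat running the whole length; the top 5 mm taper by 1.5 mm for a lead-in. A yellow dash on the end runs from the axis towards the flat. 40 mm of it stand above the sprung plate.
- flat: The yellow-painted flat on the spindle, 16 mm wide. Origin in the middle of the flat face, 6 mm from the spindle's axis, 87.5 mm above the bench; x points straight out of the flat, z up. It turns with the spindle.
- thrust (a joint): Travel of the sprung aluminium plate (a disc 35 mm across, round the spindle), m: 0 = up (its top 80 mm above the bench), 0.008 = pressed fully home (top 72 mm above the bench) where it meets a hard stop. The spring pushes up with 2 N at the start and 6 N at the end of its travel and lifts the collar when let go.
- collar: Loose blue collar, a ring 40 mm outside diameter, 30 mm high, bore 22.6 mm right through, about 100 to 160 g, standing on the bench. Origin: centre of its underside, on the bore's axis; z up along the bore; x points towards its brass set screw. Inside the bore the screw's flat foot (10 mm wide, from 9 to 21 mm above the underside) reaches in to 7 mm from the axis, so the collar goes down only where the foot meets the spindle's flat (within about 10 degrees).
- collar_screw (a point): Outer end of the brass set screw's round head (12 mm diameter, centre 15 mm above the collar's underside), 34.5 mm from the bore's axis along the collar's x axis. The sides of the collar across its y axis are clear for gripping.
- beaker: Loose glass beaker, 60 mm across, 75 mm high; a bystander. Origin: centre of its underside.
- specimen_jar: Loose amber specimen jar with a white cap, 48 mm across, 70 mm high; a bystander. Origin: centre of its underside.
- screwdriver: Loose screwdriver 170 mm long lying along its x axis beside the unit; a bystander.
There are look-alikes about, which are no part of the job. Of the things shaped like the collar, the blue one is meant. Of the things shaped like the rig, the green one is meant.

How it is judged:
By the outcome, as a careful person would: the job done as asked, in the order asked, and still so for the second after the job is handed in, while the arm keeps its last pose, push and grip.
It also fails if it takes over 51 s, if anything falls off the work surface, if the arm or the gripper's body presses on something with over 40 N, if the wrist force passes 120 N, or if a joint passes its speed limit or range.

## Working session

There is one attempt and no reset: what is moved stays moved. The work goes in short steps, each a Python script; the robot and the scene stay as the last script left them, time stands still between calls to the robot, and variables do not carry over. Pictures are saved under pics/ and viewed, on a budget of 10 in all, crops included, one or two more only if the job needs it, and the job is handed in when it is done.

```bash
ls; mkdir -p pics
cat > h.py <<'E'
import numpy as np, cv2
from station import env, effector, solver, viewer, workorder, search_frame, tip_of
def snap(cam,fn=None,crop=None,zoom=1):
    s=env.sense(); rgb,d=viewer.read_camera(cam)
    if fn:
        im=rgb[...,::-1]
        if crop: im=im[crop[1]:crop[3],crop[0]:crop[2]]
        cv2.imwrite('pics/'+fn,cv2.resize(im,None,fx=zoom,fy=zoom,interpolation=cv2.INTER_CUBIC))
    return rgb,d,s
def cloud(cam,d,s=None):
    c=viewer.camera_info(cam);K=np.array(c['intrinsics']);h,w=d.shape
    u,v=np.meshgrid(np.arange(w),np.arange(h))
    a=(u-K[0,2])/K[0,0];b=(v-K[1,2])/K[1,1]
    if cam=='wrist':
        r=np.hypot(a,b);k=np.where(r>1e-9,np.tan(np.minimum(r,1.5))/np.maximum(r,1e-9),1);a=a*k;b=b*k
    P=np.stack([a*d,-b*d,-d],-1)
    if cam=='wrist':
        T=np.array(c['T_tool_cam']);P=P@T[:3,:3].T+T[:3,3]
        return P@np.array(s['tcp_rot']).T+np.array(s['ee_pos'])
    return P@np.array(c['rotation']).T+np.array(c['eye'])
def down(yaw): # tool y down, z (jaw axis) at yaw in world
    z=np.array([np.cos(yaw),np.sin(yaw),0]);y=np.array([0,0,-1.])
    return np.stack([np.cross(y,z),y,z],1)
E
python3 - <<'E'
from h import *
s=env.sense();print(s)
for c in('top','scene'):
    snap(c,c+'0.png',zoom=1.5)
    print(c,viewer.camera_info(c))
    for n in('rig','spindle_top','flat','collar','collar_screw','beaker','specimen_jar','screwdriver'):
        print(n,[(np.round(r['at'],3).tolist(),round(r['score'],2)) for r in tip_of(c,n)])
print(viewer.camera_info('wrist'))
E
```

```text
pics
{'t': 0.0, 'joint_positions': array([-1.18999374,  0.46835107, -0.01162584,  1.60361715,  0.00596997,
        1.07140189, -0.05630472]), 'joint_velocities': array([ 0.00137132,  0.00085087, -0.00080908,  0.00122891,  0.0001004 ,
        0.00106051, -0.00122766]), 'tau': array([-1.65222929e-03, -5.20549572e+01, -1.31122468e-02, -2.43767738e+01,
       -5.67279279e-02,  1.67149730e-02,  1.46016669e-04]), 'ee_pos': array([0.26710283, 0.59194492, 0.21365997]), 'tcp_rot': array([[ 9.11506088e-01, -6.37521962e-04,  4.11286088e-01],
       [-4.11286573e-01, -1.62194165e-03,  9.11504649e-01],
       [ 8.59778043e-05, -9.99998481e-01, -1.74061391e-03]]), 'wrist_force': array([-0.45731802, -0.00097753, -0.25052106]), 'moment': array([ 0.06961719, -0.04535883, -0.00956716]), 'gripper_width': 0.09178626975109921}
top {'intrinsics': array([[374.86844567,   0.        , 253.04036109],
       [  0.        , 374.86844567, 200.0069978 ],
       [  0.        ,   0.        ,   1.        ]]), 'eye': array([ 0.31651836, -0.0079002 ,  0.87767887]), 'rotation': array([[ 0.00268734,  0.98236114, -0.1869
[... 1333 characters left out ...]
0.012], 0.59)]
beaker [([0.621, 0.186, -0.0], 0.93)]
specimen_jar [([0.539, 0.336, -0.001], 0.68), ([0.552, -0.156, 0.116], 0.44)]
screwdriver [([0.499, -0.35, -0.001], 0.8)]
{'intrinsics': array([[297.31863964,   0.        , 260.49585524],
       [  0.        , 297.31863964, 190.51377378],
       [  0.        ,   0.        ,   1.        ]]), 'T_tool_cam': array([[-7.84509432e-04, -9.71116171e-01, -2.38605884e-01,
        -6.75743753e-02],
       [ 6.45222534e-04,  2.38605416e-01, -9.71116388e-01,
        -1.70029733e-01],
       [ 9.99999484e-01, -9.15803859e-04,  4.39397837e-04,
         3.55820934e-04],
       [ 0.00000000e+00,  0.00000000e+00,  0.00000000e+00,
         1.00000000e+00]])}
```

View pics/top0.png

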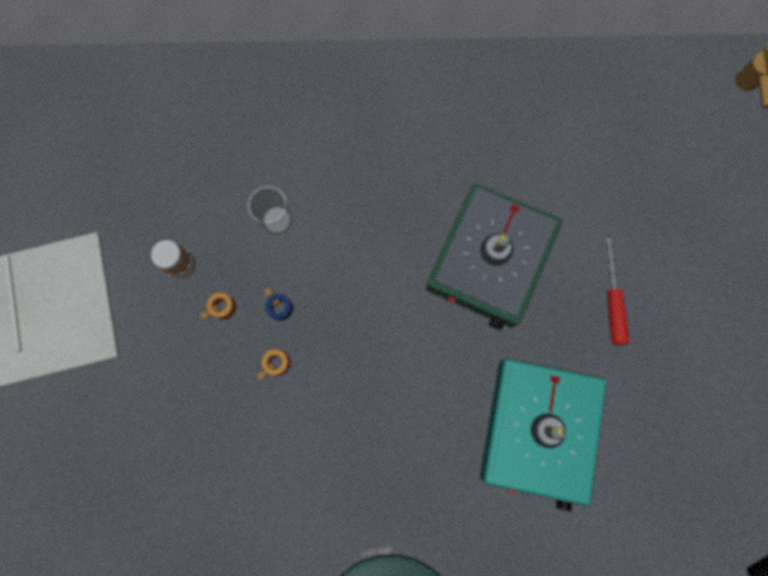

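View pics/scene0.png

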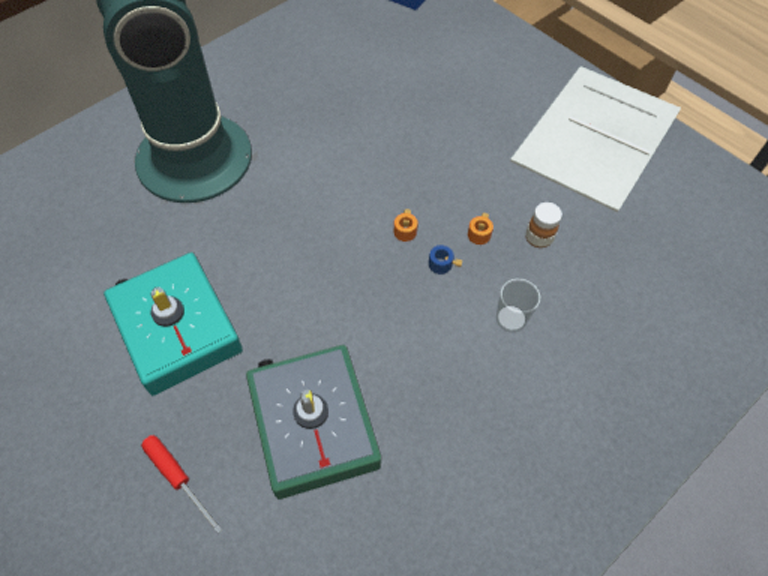

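Look-alikes in the scene picture:
- **Rigs:** the teal unit with a teal deck is at (172,320). The dark-green unit with a grey deck is at (313,420), and it fits the description (green housing, grey deck).
- **Collars:** orange ones are at (405,226) and (481,230). The blue one is at (442,259), and that is the one meant.

I'll confirm both from close up with the wrist camera.

Run:
```python
from h import *
def look(p,yaw,tag):
    R=down(yaw)
    env.reach(np.array(p)+R[:,0]*0.0,R); s=env.sense();print(s['t'],s['joint_positions'].round(2))
    rgb,d,s=snap('wrist'); np.savez(tag+'.npz',rgb=rgb,d=d,p=s['ee_pos'],R=s['tcp_rot'])
    for n in ('collar','collar_screw') if tag=='col' else('rig','spindle_top','flat'):
        print(n,[(np.round(r['at'],4).tolist(),round(r['score'],2)) for r in tip_of('wrist',n)])
    return rgb
a=look([0.47,0.174,0.17],0.35,'col')
b=look([0.55,-0.158,0.22],-0.3,'rig')
im=np.hstack([a[:,100:500],b[:,100:500]])[...,::-1]
cv2.imwrite('pics/w1.png',im)
```

```text
2.6083 [-0.72  0.28  0.34  2.02 -0.12  0.86  0.05]
collar [([0.4691, 0.1766, 0.0012], 0.91), ([0.3877, 0.1794, -0.0007], 0.81), ([0.472, 0.2639, -0.0008], 0.8)]
collar_screw [([0.5011, 0.1928, 0.0192], 0.93), ([0.4572, 0.2912, 0.0122], 0.66), ([0.3625, 0.2026, 0.0145], 0.64)]
4.0583 [-0.29  0.37  0.64  1.83 -0.26  1.03  0.16]
rig [([0.288, -0.229, -0.0001], 0.93), ([0.5482, -0.1593, -0.0026], 0.59)]
spindle_top [([0.5504, -0.1602, 0.1238], 0.74)]
flat [([0.5526, -0.1548, 0.0833], 0.71)]
```

View pics/w1.png

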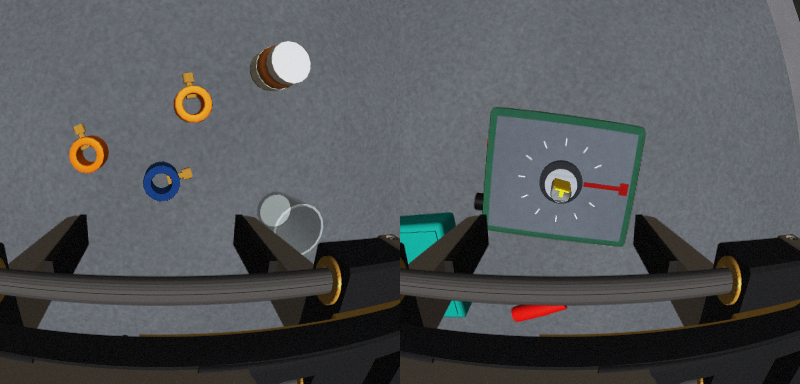

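Confirmed in the close-up. The left half shows the blue collar at (162,181) with its screw at (185,174). The right half shows the dark-green unit with the grey deck, its spindle at (560,185) and the red line running to (625,190). The teal unit is at (430,265). The yellow flat faces up in the picture, about +90° from the line.

Run:
```python
from h import *
from scipy.optimize import least_squares
def ld(t):
    z=np.load(t+'.npz'); return z['rgb'].astype(int),cloud('wrist',z['d'],dict(ee_pos=z['p'],tcp_rot=z['R'])),z['d'],z['p'],z['R']
rgb,P,d,p,R=ld('rig')
X,Y,Z=P[...,0],P[...,1],P[...,2]
near=(np.hypot(X-.55,Y+.158)<.13)&(d>0)
m=near&(abs(Z-.06)<.006)
print('deck z',np.median(Z[m]),m.sum())
rect=cv2.minAreaRect((P[m][:,:2]*1000).astype(np.float32));print('rect',rect, 'corners',cv2.boxPoints(rect).round(1).tolist())
r,g,b=rgb[...,0],rgb[...,1],rgb[...,2]
red=near&(abs(Z-.06)<.01)&(r>110)&(g<60)&(b<60)
q=P[red][:,:2];c=q.mean(0);vx=np.linalg.svd(q-c)[2][0];vx*=np.sign(vx[0]);print('red',red.sum(),c,np.arctan2(vx[1],vx[0]),'from axis guess',np.arctan2(c[1]+.158,c[0]-.55))
np.save('redc.npy',q)
yl=near&(r>120)&(g>100)&(b<90)
for lo,hi in((.08,.113),(.113,.13)):
    k=yl&(Z>lo)&(Z<hi);print('yellow',lo,k.sum(),P[k].mean(0) if k.any() else'')
k=near&(abs(Z-.12)<.004);print('top pts',k.sum(),np.median(P[k],0))
rr=near&(abs(Z-.08)<.004)&(r>120)&(g>120)&(b>120)
def circ(q,r0):
    f=least_squares(lambda a:np.hypot(q[:,0]-a[0],q[:,1]-a[1])-r0,q.mean(0),loss='soft_l1',f_scale=.001);return f.x
wt=near&(abs(Z-.06)<.006)&(r>170)&(g>170)&(b>170)&(np.hypot(X-.55,Y+.158)>.03);print('ticks',wt.sum(),circ(P[wt][:,:2],.045))
rgb,P,d,p,R=ld('col')
X,Y,Z=P[...,0],P[...,1],P[...,2]; r,g,b=rgb[...,0],rgb[...,1],rgb[...,2]
m=(np.hypot(X-.47,Y-.175)<.05)&(b>r+30)&(d>0)
t=m&(abs(Z-.03)<.004);q=P[t][:,:2];print('collar top',t.sum(),np.median(P[t][:,2]))
print('ring fit r16',circ(q,.0157),'minE',cv2.minEnclosingCircle((q*1000).astype(np.float32)))
br=(np.hypot(X-.47,Y-.175)<.05)&(np.hypot(X-.47,Y-.175)>.021)&(r>100)&(b<90)&(r>b+50)
q2=P[br];print('brass',br.sum(),q2.mean(0),q2.min(0),q2.max(0))
c=circ(q,.0157);v=q2.mean(0)[:2]-c;print('yaw',np.arctan2(v[1],v[0]),np.hypot(*v))
```

```text
deck z 0.05977590148742104 16983
rect ((548.5419921875, -157.48638916015625), (148.859619140625, 179.09605407714844), 65.4594955444336) corners [[436.20001220703125, -188.0], [599.0999755859375, -262.3999938964844], [660.9000244140625, -127.0], [498.0, -52.599998474121094]]
red 251 [ 0.59969761 -0.18133451] -0.4916791607930198 from axis guess -0.4389756850011947
yellow 0.08 6 [ 0.55147576 -0.15318435  0.08565013]
yellow 0.113 85 [ 0.55007186 -0.15510894  0.11937337]
top pts 264 [ 0.54793194 -0.1581863   0.11981287]
ticks 96 [ 0.54812183 -0.15806085]
collar top 719 0.029651076250125946
ring fit r16 [0.47001397 0.17506665] minE ((470.1561584472656, 174.67852783203125), 19.805978775024414)
brass 111 [0.49272439 0.19192515 0.01917398] [0.48577481 0.18544923 0.01031281] [0.50002406 0.19875654 0.02206066]
yaw 0.6385704219145267 0.028283776639083644
```

Run:
```python
from h import *
A=np.array([.5483,-.1578]);rig=-.4285
env.reach(np.r_[A,.165],down(rig+1.39)); 
rgb,d,s=snap('wrist','w2.png',(180,100,380,260),4)
print(s['t'],s['joint_positions'].round(2),s['ee_pos'])
for n in('spindle_top','flat'): print(n,[(np.round(r['at'],4).tolist(),round(r['score'],2)) for r in tip_of('wrist',n)])
P=cloud('wrist',d,s);c=rgb.astype(int);r,g,b=c[...,0],c[...,1],c[...,2];Z=P[...,2]
n=np.hypot(P[...,0]-A[0],P[...,1]-A[1])<.03
k=n&(abs(Z-.12)<.003);q=P[k][:,:2];print('top',k.sum(),q.mean(0),cv2.minEnclosingCircle((q*1000).astype(np.float32)))
y=n&(r>120)&(g>100)&(b<90)
for lo,hi in((.075,.112),(.118,.123)):
    k=y&(Z>lo)&(Z<hi);v=P[k].mean(0);w=v[:2]-A;print(lo,k.sum(),v,np.arctan2(w[1],w[0])-rig)
```

```text
5.35 [-0.06  0.4   0.35  1.87 -0.17  0.91  1.34] [ 0.54846304 -0.15775543  0.16517679]
spindle_top [([0.5495, -0.1609, 0.1227], 0.93), ([0.2841, -0.2218, 0.1249], 0.6)]
flat [([0.2899, -0.2223, 0.0901], 0.83), ([0.5536, -0.154, 0.0873], 0.4)]
top 380 [ 0.54723342 -0.15863826] ((548.0061645507812, -158.12222290039062), 9.140825271606445)
0.075 4 [ 0.54486798 -0.14886376  0.09841752] 2.3659832735774846
0.118 91 [ 0.55008563 -0.15587423  0.12001459] 1.251639776106194
```

View pics/w2.png

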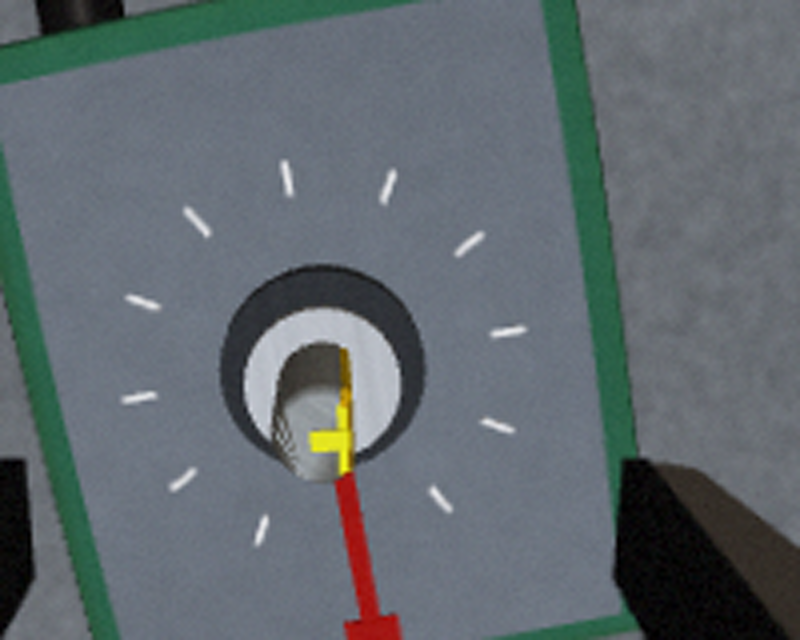

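The flat's normal points right along the jaw axis (dash at (330,440)), so the jaws are lined up to within about 3°. I'll pinch with the TCP 2 mm off the axis, at the D section's middle, then turn.

Run:
```python
from h import *
A=np.array([.5483,-.1578]);rig=-.4285
def pose(a,z): 
    y=rig+a; return np.r_[A-.002*np.array([np.cos(y),np.sin(y)]),z],down(y)
def st(t): s=env.sense();print(t,round(s['t'],2),'w',round(s['gripper_width'],4),'F',s['wrist_force'].round(1),'M',s['moment'].round(2),s['ee_pos'].round(4))
env.movel(*pose(1.39,.089),rate=.15);st('down')
effector.grasp(25);st('grip')
for a in(.93,.46,0):
    env.reach(*pose(a,.089));st(a)
env.pause(.2);st('end'); print(env.sense()['tcp_rot'].round(4))
effector.release();env.movel(pose(0,.165)[0],rate=.2);st('up')
rgb,d,s=snap('wrist','w3.png',(180,100,380,260),4)
P=cloud('wrist',d,s);c=rgb.astype(int);r,g,b=c[...,0],c[...,1],c[...,2];Z=P[...,2]
n=np.hypot(P[...,0]-A[0],P[...,1]-A[1])<.03
k=n&(abs(Z-.12)<.003)&(r>120)&(g>100)&(b<90);v=P[k].mean(0);w=v[:2]-A;print(k.sum(),v,np.arctan2(w[1],w[0])-rig)
```

```text
down 6.16 w 0.0918 F [-0.1 -0.  -0. ] M [0.01 0.01 0.07] [ 0.5476 -0.1597  0.0895]
grip 7.29 w 0.0154 F [ 0.4 -0.  -0.7] M [0.   0.06 0.03] [ 0.5471 -0.1594  0.089 ]
0.93 7.75 w 0.0155 F [ 2.4  1.1 -1.1] M [ 0.07 -0.36 -0.01] [ 0.547  -0.1585  0.089 ]
0.46 8.22 w 0.0155 F [ 5.4  0.6 -4.5] M [ 0.17 -1.09 -0.09] [ 0.5473 -0.1575  0.089 ]
0 8.68 w 0.0158 F [ 6.8  0.1 -5.6] M [ 0.08 -1.43 -0.03] [ 0.548  -0.1568  0.089 ]
end 8.88 w 0.0153 F [ 6.7  1.6 -7.1] M [ 0.17 -1.47 -0.02] [ 0.548  -0.1568  0.089 ]
[[-4.113e-01  2.700e-03  9.115e-01]
 [-9.115e-01 -1.000e-04 -4.113e-01]
 [-1.000e-03 -1.000e+00  2.500e-03]]
up 10.59 w 0.0915 F [-0.7 -0.1 -0.2] M [-0.03  0.09  0.01] [ 0.5462 -0.1564  0.1645]
94 [ 0.55107872 -0.15876725  0.12018187] 0.09352682067166984
```

View pics/w3.png

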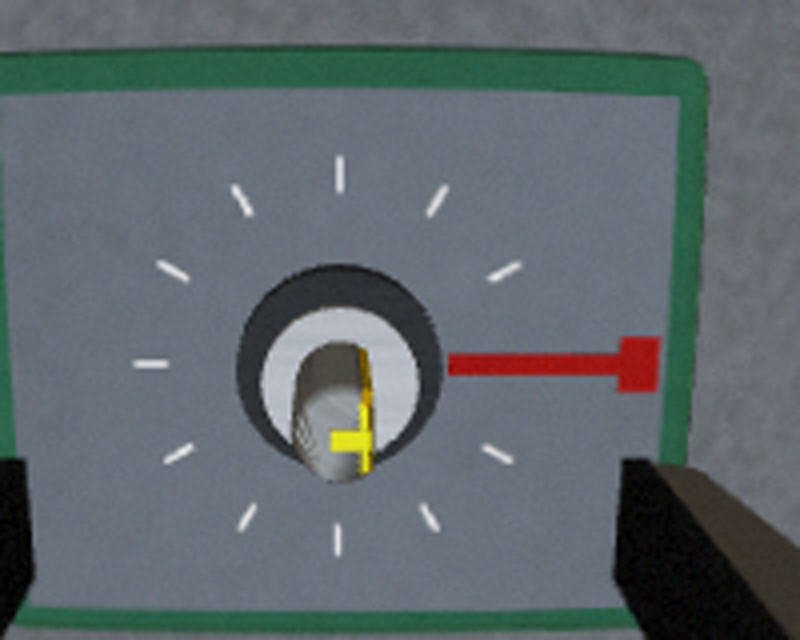

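The picture shows the red line running level from (450,365) to (655,365) and the dash level at (350,440). The flat therefore faces along the line. The lateral force during the turn suggests the spindle axis is about 1.3 mm further along the line than I measured, so I'll use that. Next is the collar.

```bash
cat >> h.py <<'E'
from scipy.optimize import least_squares
def circ(q,r0):
    return least_squares(lambda a:np.hypot(q[:,0]-a[0],q[:,1]-a[1])-r0,q.mean(0),loss='soft_l1',f_scale=.001).x
def collar(c0,z0,fn=None,crop=None):
    rgb,d,s=snap('wrist',fn,crop,3)
    P=cloud('wrist',d,s);X,Y,Z=P[...,0]-c0[0],P[...,1]-c0[1],P[...,2];c=rgb.astype(int);r,g,b=c[...,0],c[...,1],c[...,2]
    R=np.hypot(X,Y);t=(R<.05)&(b>r+30)&(d>0)&(abs(Z-z0-.03)<.004);q=P[t][:,:2];cc=circ(q,.0157)
    k=(R<.05)&(R>.021)&(r>100)&(b<90)&(r>b+50)&(abs(Z-z0-.018)<.007)
    v=P[k]; w=v.mean(0)[:2]-cc
    # symmetric axis by head end points too
    print('collar',t.sum(),cc.round(4),'ztop',np.median(P[t][:,2]).round(4),'brass',k.sum(),'yaw',np.arctan2(w[1],w[0]).round(4),'rad',np.hypot(*w).round(4),
      'net',[(np.round(x['at'],4).tolist(),round(x['score'],2)) for x in tip_of('wrist','collar_screw')[:2]])
    return cc,np.arctan2(w[1],w[0])
def st(t): s=env.sense();print(t,round(s['t'],2),'w',round(s['gripper_width'],4),'F',s['wrist_force'].round(1),'M',s['moment'].round(2),s['ee_pos'].round(4))
E
python3 - <<'E'
from h import *
c=np.array([.470,.175]);y=.62
env.reach(np.r_[c,.13],down(y-np.pi/2));st('over');print(env.sense()['joint_positions'].round(2))
cc,yy=collar(c,0)
print(solver.inverse_kinematics(np.r_[.5494,-.1582,.16],down(-.4285-np.pi/2)))
env.movel(np.r_[cc,.07],frame=down(yy-np.pi/2),rate=.15)
cc,yy=collar(cc,0,'w4.png',(130,60,390,260));st('low')
E
```

```text
over 11.93 w 0.092 F [1.2 0.4 0.2] M [-0.06  0.15 -0.03] [0.4704 0.1739 0.1299]
[-1.09  0.42  0.83  2.07 -0.43  0.82 -0.96]
collar 921 [0.4711 0.1753] ztop 0.0298 brass 151 yaw 0.6492 rad 0.028 net [([0.4563, 0.2928, 0.0124], 0.9), ([0.3636, 0.1991, 0.0127], 0.6)]
[-0.54715909  0.59778796  1.0566079   1.89538932 -0.61404156  1.01694102
 -1.22007492]
collar 1462 [0.4713 0.1754] ztop 0.0299 brass 222 yaw 0.6341 rad 0.0281 net [([0.4539, 0.2933, 0.0139], 0.69), ([0.5007, 0.1942, 0.0214], 0.65)]
low 12.68 w 0.0919 F [ 0.2  0.5 -0.3] M [-0.02  0.08  0.01] [0.4719 0.1753 0.0709]
```

View pics/w4.png

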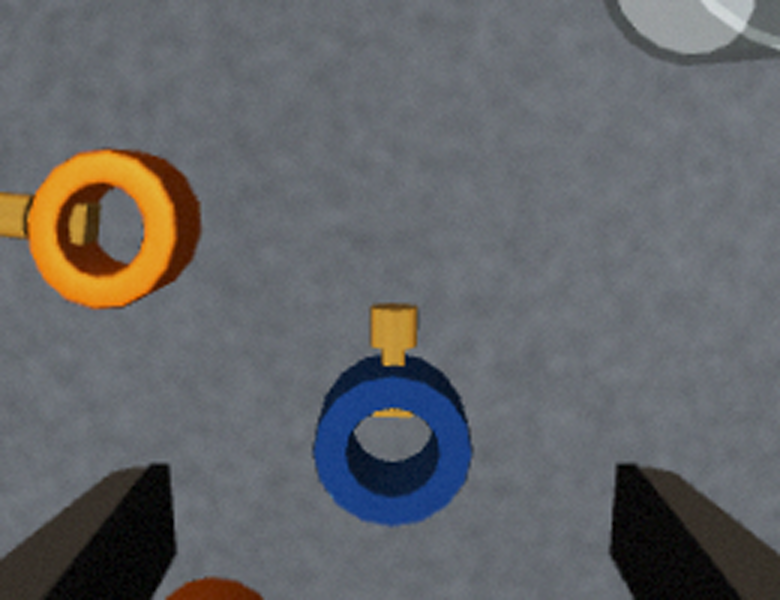

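The blue collar is at (393,450), centred between the fingers, and its screw at (394,325) points straight along tool −x. I'll grip it.

Run:
```python
from h import *
cc=np.array([.4712,.1754]);yy=.642
env.movel(np.r_[cc,.006],frame=down(yy-np.pi/2),rate=.12);st('at')
effector.grasp(35);st('grip')
s=env.sense();print(s['tcp_rot'][:,0].round(3))
env.movel(s['ee_pos']+[0,0,.15],rate=.2);st('lift')
rig=-.4285
env.reach(np.r_[.5495,-.1583,.175],down(rig-np.pi/2));env.pause(.3);st('over')
s=env.sense();x=-s['tcp_rot'][:,0];print('tool -x yaw',np.arctan2(x[1],x[0]),'want',rig)
cc,y=collar(s['ee_pos'][:2],.169,'w5.png',(130,60,390,260))
print('collar in tool',(s['tcp_rot'].T@np.r_[cc-s['ee_pos'][:2],0]).round(4))
```

```text
at 13.37 w 0.0918 F [ 0.4 -0.2 -0.2] M [-0.08  0.14  0.03] [0.4716 0.1753 0.0064]
grip 14.21 w 0.0396 F [-0.5 -0.2  0.7] M [-0.14  0.12  0.01] [0.4713 0.1753 0.006 ]
[-0.801 -0.599 -0.   ]
lift 15.11 w 0.0398 F [-0.5  0.  -1.2] M [-0.04  0.16 -0.01] [0.4703 0.1753 0.1551]
over 16.7 w 0.0394 F [-0.3  0.1 -1.3] M [ 0.07  0.2  -0.  ] [ 0.5497 -0.1572  0.175 ]
tool -x yaw -0.4266859652643762 want -0.4285
collar 2658 [ 0.5498 -0.157 ] ztop 0.1987 brass 409 yaw -0.437 rad 0.0279 net [([0.5817, -0.1715, 0.1887], 0.82), ([0.6178, 0.189, -0.0014], 0.73)]
collar in tool [-0.      0.     -0.0003]
```

View pics/w5.png

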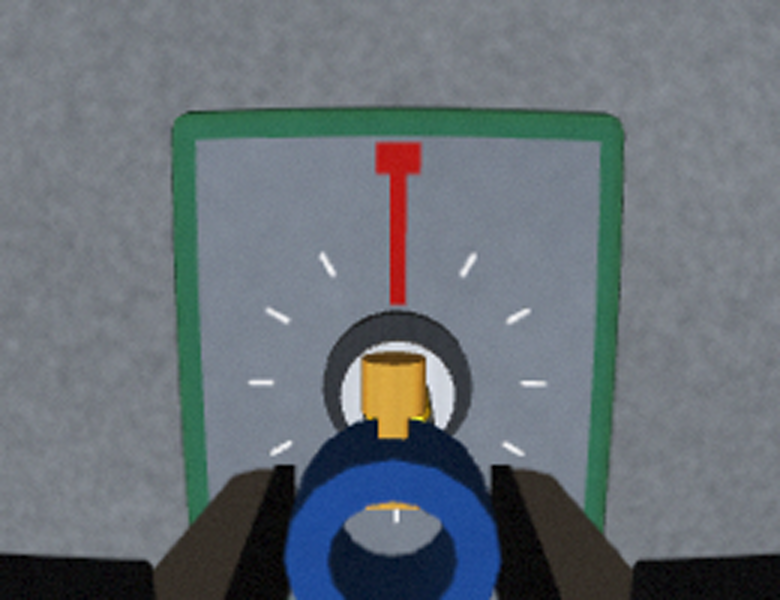

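The collar is held square and its screw is in line with the red index. The spindle axis lies about 1.5 mm to the right in the picture, which matches the corrected axis. I'll descend in steps and watch the forces.

Run:
```python
from h import *
R=down(-.4285-np.pi/2);T=np.array([.5494,-.1584]);cmd=T.copy()
env.movel(np.r_[cmd,.135],frame=R,rate=.1);env.pause(.2);st('a')
e=np.mean([env.sense()['ee_pos'][:2] for _ in range(1)],0);cmd=cmd+(T-e);print('cmd',cmd)
for z in(.129,.124,.120,.116,.112,.108,.104):
    env.movel(np.r_[cmd,z],frame=R,rate=.04);st(z)
    f=env.sense()['wrist_force']
    if f[2]>12 or np.hypot(f[0],f[1])>15: print('stop');break
```

```text
a 17.55 w 0.0394 F [ 0.1  0.  -1.4] M [ 0.05  0.19 -0.  ] [ 0.5498 -0.1586  0.1355]
cmd [ 0.54902459 -0.15817776]
0.129 17.85 w 0.0397 F [ 0.2 -0.1 -1.3] M [ 0.08  0.14 -0.04] [ 0.5488 -0.158   0.1287]
0.124 18.12 w 0.0397 F [ 0.4 -0.4 -0.5] M [0.05 0.16 0.02] [ 0.5488 -0.1581  0.1237]
0.12 18.38 w 0.0397 F [ 0.2  0.  -1.5] M [0.08 0.18 0.09] [ 0.5488 -0.1581  0.1197]
0.116 18.62 w 0.0396 F [-0.5 -0.  -2.4] M [ 0.05  0.16 -0.01] [ 0.5488 -0.1581  0.1157]
0.112 18.88 w 0.0395 F [ 1.4 -1.2 -1.3] M [ 0.    0.16 -0.02] [ 0.549  -0.1582  0.1118]
0.108 19.12 w 0.0395 F [ 0.  -0.1 -1.3] M [ 0.03  0.14 -0.03] [ 0.549  -0.1582  0.1078]
0.104 19.38 w 0.0397 F [ 0.8 -0.2 -2.1] M [0.01 0.04 0.  ] [ 0.549  -0.1582  0.1038]
```

Run:
```python
from h import *
R=down(-.4285-np.pi/2);cmd=np.array([.54902,-.15818])
for z in [.098,.092,.088,.086,.084,.082,.080,.079,.078,.077,.076,.075,.074,.073]:
    env.movel(np.r_[cmd,z],frame=R,rate=.03);st(z)
    f=env.sense()['wrist_force']
    if f[2]>16 or np.hypot(f[0],f[1])>20: print('stop');break
env.pause(.5);st('hold')
s=env.sense();cc,y=collar(s['ee_pos'][:2],.072,'w6.png',(130,60,390,260));x=-s['tcp_rot'][:,0];print('tool yaw',np.arctan2(x[1],x[0]))
```

```text
0.098 19.73 w 0.0395 F [ 0.8 -1.5 -2.1] M [-0.04 -0.02  0.01] [ 0.549  -0.1582  0.0978]
0.092 20.07 w 0.0397 F [ 0.4  0.3 -2.5] M [-0.01 -0.05 -0.01] [ 0.5489 -0.1582  0.0918]
0.088 20.36 w 0.0394 F [ 0.3 -1.1 -2.5] M [-0.07 -0.05  0.01] [ 0.549  -0.1582  0.0878]
0.086 20.61 w 0.0395 F [0.7 0.1 0. ] M [ 0.01  0.07 -0.03] [ 0.549  -0.1582  0.0861]
0.084 20.86 w 0.0394 F [0.  0.3 1.4] M [0.03 0.11 0.03] [ 0.5491 -0.1582  0.0841]
0.082 21.11 w 0.0397 F [-0.9 -0.8  2. ] M [ 0.    0.22 -0.04] [ 0.5491 -0.1582  0.0821]
0.08 21.36 w 0.0394 F [-0.9  0.1  3.3] M [ 0.08  0.29 -0.05] [ 0.5491 -0.1582  0.08  ]
0.079 21.61 w 0.0395 F [-1.4 -0.   4. ] M [0.08 0.27 0.03] [ 0.5491 -0.1582  0.079 ]
0.078 21.86 w 0.0394 F [-0.5  0.6  4.3] M [0.08 0.29 0.03] [ 0.5491 -0.1583  0.078 ]
0.077 22.11 w 0.0393 F [-4.1  2.4 11.9] M [0.32 0.84 0.02] [ 0.5491 -0.1583  0.0779]
0.076 22.36 w 0.0397 F [-5.6  2.  19.9] M [0.66 1.4  0.  ] [ 0.5492 -0.1583  0.0777]
stop
hold 22.86 w 0.0394 F [-5.2  2.9 21.1] M [0.63 1.45 0.02] [ 0.5492 -0.1583  0.0777]
collar 2086 [ 0.5485 -0.1578] ztop 0.1016 brass 406 yaw -0.4363 rad 0.0288 net [([0.5812, -0.1737, 0.0918], 0.94)]
tool yaw -0.4287558090431449
```

View pics/w6.png

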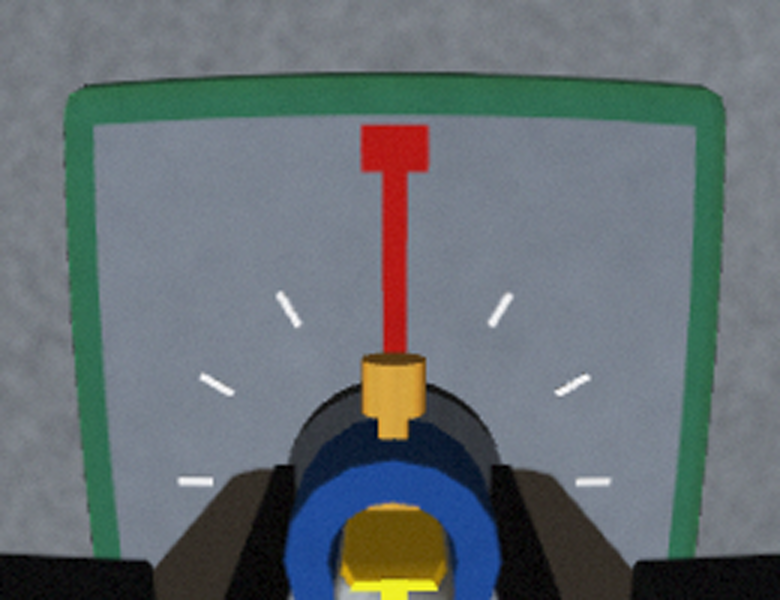

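The collar is over the spindle with its screw at (394,390), directly under the red line. The flat and dash at (394,560) face the same way. The force rose along the spring and then jumped at the stop, and the collar top reads 101.6 mm against 102 expected. Handing in.

Run:
```python
from h import *
st('final');workorder.finish_job()
```

```text
final 22.96 w 0.0396 F [-4.6  3.2 20.6] M [0.58 1.38 0.02] [ 0.5492 -0.1583  0.0777]
the job is handed in; nothing more can be done
```

The job is handed in at 23 s of the 51 s allowed, with the gripper still holding the blue collar down on the green unit's spindle.

**What I did:** I pinched the spindle across its flat (15.4 mm read, 16 mm nominal) and turned it about 1.39 rad onto the red line. Then I picked up the blue collar, slid it down over the spindle and pressed it to the hard stop. I did not touch the beaker, jar, screwdriver or look-alikes.

**Last checks:**
- **Plate home:** the upward force rose slowly with the spring to about 4 N at the expected height, then jumped to about 20 N within 2 mm of commanded travel. The collar top measured 101.6 mm against 102 mm expected. I'm still pressing with about 20 N, and the grip is set to 35 N.
- **Screw direction:** the screw measured −0.436 rad against −0.4285 rad for the red line, a difference of about 0.4°. The last picture shows the screw, flat and dash all in line with the red line.

**Disagreements:**
- **Spindle axis:** my camera estimate and the side force felt while turning differed by about 1.3 mm. I used a position in between, and the collar went down with no side force over about 2 N until the stop.
- **Dash reading:** the colour and depth estimate of the dash after turning gave 0.09 rad from the line. The picture showed it level with the line and the jaw angle agreed, so I put the estimate down to noise.

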